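Hang the calibration plate on its keyhole stud

ROBOT

A 6-joint arm with a two-finger parallel gripper is mounted at the origin on the work surface. World frame = base frame: x ahead of the robot, y to its left, z up, the work surface at z = 0. Lengths are in m, angles in rad, forces in N, time in s.
With the tool pointing down it reaches from about 0.275 to 0.75 m from the base axis. Payload 10.2 kg.
Tool frame: the origin (TCP) lies on the centre line of the jaws, within the pads' length; the fingertips stand 14 mm ahead of it and the grasp point (between the pads) lies 5 mm behind it (tip_reach is the distance from the TCP to the fingertips, in m); z points along the fingers, y is the line along which they close (so a half turn about z gives the same grasp; the last joint's range is limited). The gripper opens to 88 mm and grips with 3 to 60 N. Pads are 18 mm wide; open, the fingers measure 123 mm over their backs; the gripper's body (75 mm by 187 mm) begins 45 mm behind the grasp point.
Start: joints at [-1.367, 0.313, 1.498, -0, 1.331, -0.223], TCP at [0.217, -0.478, 0.253] pointing down, gripper open.
Joint ranges: [-2.94, 2.94], [-0.97, 2.17], [0.19, 2.56], [-1.23, 4.37], [0.02, 3.11], [-2.88, 2.88]. Speed limits (rad/s): [2.39, 2.39, 3.01, 3.14, 3.14, 3.14].

INTERFACE

Orientations are given as [roll, pitch, yaw] about the fixed x, y, z axes, in that order (R = Rz(yaw) Ry(pitch) Rx(roll)).
In Python, from rig import goto, servo_line, move_joints, gripper_to, dwell, ik, observe, camera, camera_model, Unreachable, job_done, tip_reach gives the robot as it stands. The module is installed in compiled form; this text tells all that it offers. Calls block until the motion is done:
- goto(position, orientation): joint-space move of the TCP to a pose.
- servo_line(position, orientation=None, rate=0.15, force_limit=None): straight line of the TCP; orientation=None keeps the orientation; rate is the mean speed in m/s. With force_limit (N) it stops when the force on the tool has changed by that much, and returns True; else False.
- move_joints(angles): joint-space move.
- gripper_to(opening): opening from 0.0 (shut) to 1.0 (fully open); the grip force is fixed at half the most; returns when the fingers have stopped.
- dwell(seconds).
- ik(position, orientation): joint angles nearest the present ones, or None.
- observe(): the state.
- camera(name): name is "side" or "top" or "wrist"; returns (picture, depth): 400x640x3 uint8, red, green, blue; 400x640 float32, m along the optical axis (not along the pixel's ray), 0 where there is no reading.
- camera_model(name): a dict with "camera_matrix" (3x3 intrinsics, pixels), "k1" (the pictures are not rectified: a ray, as slopes to the right and down, at radius r is drawn at 1 + k1 r^2 times it, then the intrinsics apply), "rvec" (rotation vector, rad) and "tvec" (3), from world to camera coordinates, as OpenCV has them; the wrist camera has in their place "T_tool_cam" (4x4, takes a point from camera to tool coordinates, whose origin is the TCP and whose axes are the flange's). Camera axes: x right, y down, z forward; pixel columns grow to the right and rows downward; lengths in m; the calibration is good to about 2 mm. A picture is of the moment at which its call begins: read the wrist's pose just before it. camera_model takes no time and is no camera call.
A pose or a line that the arm cannot do raises Unreachable and nothing moves.
- job_done(): hands the job in; it is judged then, once.
The state is a dict: "clock": time; "joints": joint angles; "qvel": joint speeds; "effort": joint torques, N m; "tool_pos": TCP position; "eef_rot": TCP orientation; "ft_force": force on the tool from outside, world axes, zero at the start; "torque": the same for the moment, N m; "grip_width": opening from 0.0 (shut) to 1.0 (fully open); "grasp_force": force on a finger pad.
Only numpy, scipy, OpenCV 4.12 (cv2) and the standard library are available. Lean on these libraries where they do the work, as an engineer would, in place of code of your own. Each camera call takes 0.05 s, during which the arm holds its last target. There are 200 camera calls.

TASK

Take the dot-grid calibration plate by its orange handle out of the blue rack and hang it on the brass-headed screw of the grey board: put its keyhole over the screw head with the dots facing out, press it back against the sprung buffers and pull it straight down until it is fully home and locked, then let go. Be gentle, with no hard pressing of the plate against the board or the screw, and leave the bottle, the ring gauge and the workpiece where they are.

Things in the scene. Friction and masses are not known exactly. Their poses are not given: they have to be found in the camera images.
- plate: Upright aluminium plate, 120 wide (y) x 100 high (z) x 5 thick (x), about 0.26 kg (varies), white dot fields on its front. Origin: bottom centre of the back face; x out of the dotted front, z up. At the start it stands in the rack, bottom edge 10 above the table. A delicate reference: more than 25 N in all between it and the board, buffers and screw damages it.
- plate_handle (a point): Centre of the orange handle on the plate's top edge: 40 wide (y), 12 thick (x 0 to 12, flush with the plate's back), from z 98 to 145 of the plate. Axes as the plate's.
- plate_entry (a point): Centre of the keyhole's entry, on the plate's back face (plate y 0, z 58): octagon 18 across flats, through the plate. From it a slot 9 wide goes up, with a tapered throat, and ends 23 above this point. Axes as the plate's.
- board: Fixed grey upright board, 190 wide (y) x 136 high, 12 thick, with a foot behind. Origin: bottom centre of the front face, at table height; x out of the front face, z up. Plate fully home (screw at the top of its slot): plate origin at z = 40, its back 4 from the face; at the height of entry it is at z = 60.
- screw_slot (a point): Middle of the sideways adjusting slot on the board's face (z 118). The screw is clamped in it anywhere within 14 mm to either side (board y); where is not measured: feel or see it. It does not shift under load. It stands out square: shank diameter 6, 9 long, then a flat round brass head diameter 14, 4 thick, its face 13 from the board. Axes as the board's.
- buffer (a point): Tip of one of two sprung rubber buffers, diameter 16, 40 mm to either side of the slot's middle, standing out 7: each takes 1.2 N at first touch, 0.4 N more per mm. They press the plate onto the back of the head; friction keeps it from dropping: pull it down. To pass behind the head the plate's back must be pressed to under 4 mm from the board.
- rack: Fixed storage rack: black base 70 x 150 x 10 with two blue rails 12 thick, 38 high over the table, along its y, leaving a channel 9 wide for the plate. Origin: centre of the underside; the plate stands in the channel with its front to the rack's +x.
- cleaner: Bystander: white bottle with blue cap, diameter 48, 120 high, loose; origin at the centre of its underside.
- ring_gauge: Bystander: steel ring, outer diameter 64, 22 high, loose; origin at the centre of its underside.
- workpiece: Bystander: dark steel T-shaped block 40 x 40 x 50 high, loose; origin at the centre of its underside.
Things that resemble listed ones, but are neither listed nor needed, are in the scene too. Several things have the shape of the plate; the one meant has the colours described above.

How it is judged:
By the outcome, as a careful person would: the job done as asked, in the order asked, and still so for the second after the job is handed in, with the robot touching nothing.
It also fails if it takes over 67 s, if anything falls off the work surface, if the arm or the gripper's body presses on something with over 40 N, if the wrist force passes 120 N, or if a joint passes its speed limit or range.

## Working session

There is one attempt and no reset: what is moved stays moved. The work goes in short steps, each a Python script; the robot and the scene stay as the last script left them, time stands still between calls to the robot, and variables do not carry over. Pictures are saved under pics/ and viewed, at most 10 in all, crops included, and the job is handed in when it is done.

```bash
mkdir -p pics; cat > h.py <<'E'
import numpy as np, cv2
from rig import *
from scipy.spatial.transform import Rotation as R
def T(name, st=None):
    m=camera_model(name)
    if name=="wrist":
        W=np.eye(4); W[:3,:3]=R.from_euler('xyz',st['eef_rot']).as_matrix() if len(st['eef_rot'])==3 else st['eef_rot']; W[:3,3]=st['tool_pos']
        return m,W@np.array(m['T_tool_cam'])
    Rm=cv2.Rodrigues(np.array(m['rvec'],float))[0]; X=np.eye(4); X[:3,:3]=Rm.T; X[:3,3]=-Rm.T@np.array(m['tvec']).ravel()
    return m,X
def slopes(m,uv):
    uv=np.atleast_2d(np.array(uv,float)); K=np.array(m['camera_matrix'])
    d=np.c_[(uv[:,0]-K[0,2])/K[0,0],(uv[:,1]-K[1,2])/K[1,1]]; s=d.copy()
    for _ in range(10): s=d/(1+m['k1']*(s**2).sum(1,keepdims=True))
    return s
def ray(name,uv,st=None):
    m,X=T(name,st); s=slopes(m,uv); return X[:3,3], np.c_[s,np.ones(len(s))]@X[:3,:3].T
def onplane(name,uv,z,st=None):
    o,d=ray(name,uv,st); return o+d*((z-o[2])/d[:,2])[:,None]
def cloud(name,D,st=None):
    v,u=np.mgrid[0:400,0:640]; o,d=ray(name,np.c_[u.ravel(),v.ravel()],st)
    P=o+d*D.reshape(-1,1); P[D.ravel()==0]=np.nan; return P.reshape(400,640,3)
E
python3 - <<'E'
from h import *
s=observe(); print(s)
for n in("side","top"):
    p,d=camera(n); np.savez(f"{n}0.npz",p=p,d=d); cv2.imwrite(f"pics/{n}0.png",p[:,:,::-1]); m,X=T(n); print(n,m,X[:3,3],X[:3,2],(d>0).mean())
E
```

```text
{'clock': 0.0, 'joints': array([-1.36739685e+00,  3.13426901e-01,  1.49842886e+00, -2.77244853e-05,
        1.33101642e+00, -2.23431491e-01]), 'qvel': array([-0.00192389, -0.00017131,  0.00032734,  0.00130051,  0.00027443,
       -0.00118202]), 'effort': array([-1.75713034e-03, -4.02214730e+01, -2.52270430e+01,  6.93385955e-02,
        3.52408423e-02, -7.03590035e-05]), 'tool_pos': array([ 0.21726346, -0.47767845,  0.25217598]), 'eef_rot': array([-3.14033896e+00, -2.57260706e-04,  4.26837408e-01]), 'ft_force': array([-0.56585211, -0.28570581, -0.17548414]), 'torque': array([ 0.02297237, -0.02587494,  0.00187939]), 'grasp_force': 0.0, 'grip_width': 0.9994146099026047}
side {'camera_matrix': array([[401.80990322,   0.        , 318.02703528],
       [  0.        , 401.80990322, 198.13786689],
       [  0.        ,   0.        ,   1.        ]]), 'k1': -0.08908514693787607, 'rvec': array([ 2.29107047, -0.35139814,  0.14741903]), 'tvec': array([-0.57055092,  0.19884693,  0.75602139])} [ 0.42220601 -0.57419311  0.65473747] [ 0.21589533  0.70443424 -0.67613728] 0.99603125
top {'camera_matrix': array([[428.63152687,   0.        , 317.36961003],
       [  0.        , 428.63152687, 201.07650804],
       [  0.        ,   0.        ,   1.        ]]), 'k1': -0.031193926911994598, 'rvec': array([ 2.12624879, -2.12020787,  0.19694818]), 'tvec': array([-0.00811725,  0.61068456,  1.05733453])} [ 0.40440504 -0.00803051  1.15210673] [ 0.18513005  0.00148138 -0.98271291] 0.9959296875
```

View pics/side0.png

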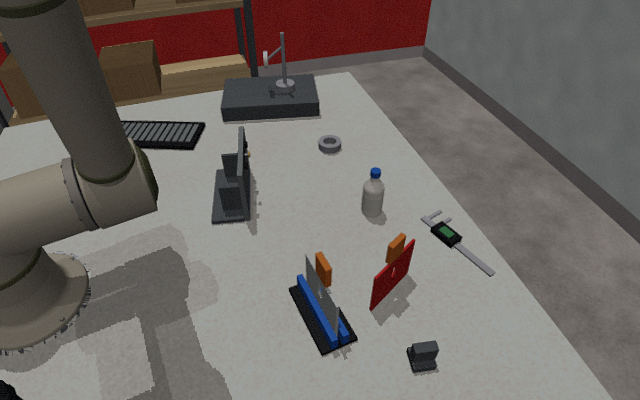

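View pics/top0.png

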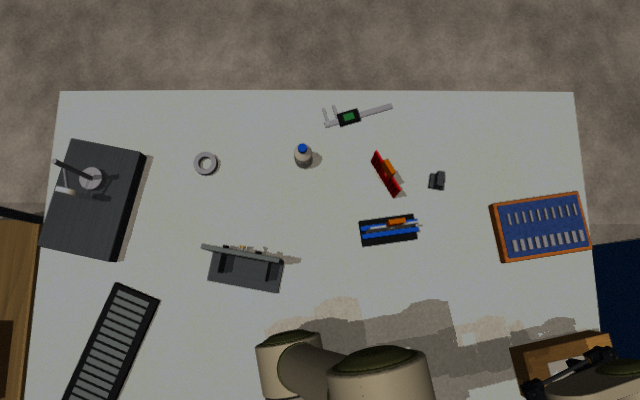

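The side view shows the rack at about (322,312) with its orange handle at (323,268). A red decoy stands at (393,272), and the board is seen nearly edge-on at (238,175). In the top view the handle is at (397,220) and the board's front edge runs from (202,246) to (284,262).

```bash
python3 - <<'E'
from h import *
for n in("top","side"):
    z=np.load(f"{n}0.npz"); p=z['p'];P=cloud(n,z['d']); hsv=cv2.cvtColor(p,cv2.COLOR_RGB2HSV)
    H,S,V=[hsv[...,i].astype(int) for i in range(3)]
    X=P[...,0];Y=P[...,1];Z=P[...,2]
    near=(X>.3)&(X<.46)&(Y<-.0)&(Y>-.3)
    def rep(l,m):
        q=P[m]; 
        if len(q)<8: print(n,l,len(q));return
        c,sz,a=cv2.minAreaRect(q[:,:2].astype(np.float32)*1000)
        print(n,l,len(q),'mean',q.mean(0).round(4),'z',np.percentile(q[:,2],[2,50,98]).round(3),'rect',np.round(c,1),np.round(sz,1),round(a,1))
    org=near&(H>3)&(H<20)&(S>140)&(V>80)
    rep('orange',org); rep('orange top',org&(Z>.148)&(Z<.162))
    rep('blue',near&(H>100)&(H<130)&(S>120)&(Z>.03)&(Z<.045))
    rep('plate',near&(Z>.05)&(Z<.112)&(S<80))
    rep('board top',(X>.2)&(X<.5)&(Y>.05)&(Y<.36)&(Z>.125)&(Z<.142))
    rep('board lower',(X>.2)&(X<.5)&(Y>.05)&(Y<.36)&(Z>.03)&(Z<.125))
    rep('brass',(X>.2)&(X<.5)&(Y>.05)&(Y<.36)&(Z>.09)&(S>90)&(H>10)&(H<32))
z=np.load("top0.npz");a=cv2.resize(z['p'][225:305,180:310],None,fx=4,fy=4,interpolation=2);b=cv2.resize(z['p'][195:255,345:435],None,fx=4,fy=4,interpolation=2)
s=np.load("side0.npz")['p'];c=cv2.resize(s[120:230,200:280],None,fx=3,fy=3);d=cv2.resize(s[240:350,280:370],None,fx=3,fy=3)
im=np.zeros((600,800,3),np.uint8)
for q,(r,cc) in((a,(0,0)),(b,(330,0)),):im[r:r+q.shape[0],cc:cc+q.shape[1]]=q[:600-r]
d=d[:,:];im[0:250,530:800]=d[40:290,:270];im[260:590,540:780]=c
cv2.imwrite("pics/crop1.png",im[:,:,::-1])
E
```

```text
top orange 0
top orange top 0
top blue 0
top plate 0
top board top 434 mean [0.4713 0.1756 0.1364] z [0.126 0.137 0.141] rect [475.8 175.4] [190.6  23.3] 78.9
top board lower 369 mean [0.4506 0.1815 0.0763] z [0.034 0.08  0.124] rect [453.1 178.5] [188.9  71.5] 80.1
top brass 271 mean [0.2797 0.0746 0.2537] z [0.126 0.253 0.294] rect [353.1 113.8] [321.5  68.4] 24.5
side orange 0
side orange top 0
side blue 0
side plate 0
side board top 325 mean [0.4696 0.1612 0.1342] z [0.126 0.135 0.137] rect [473.2 174. ] [192.9  16.1] 79.9
side board lower 1142 mean [0.4489 0.1526 0.069 ] z [0.031 0.066 0.123] rect [453.1 176.4] [191.7  74.9] 79.7
side brass 17 mean [0.4173 0.1305 0.1657] z [0.117 0.123 0.253] rect [389.9 111.2] [232.7  21.6] 26.7
```

View pics/crop1.png

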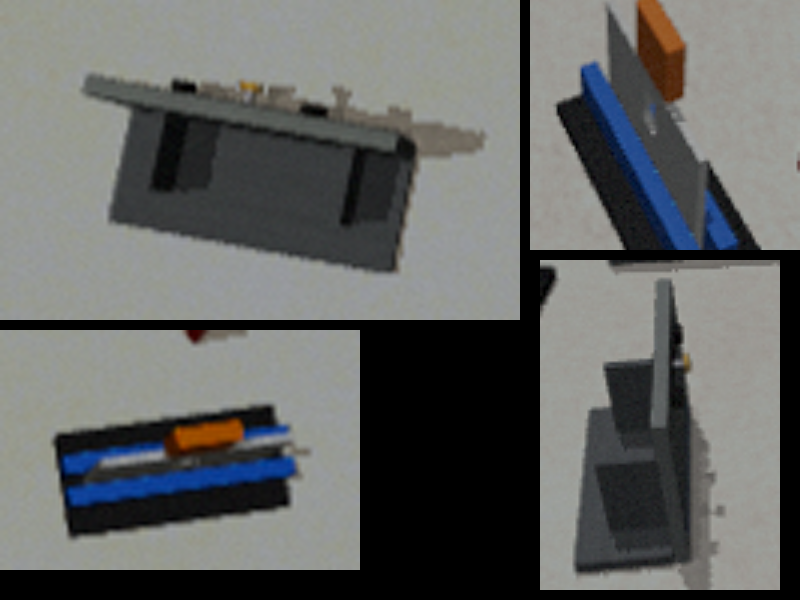

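The crop shows the board's front facing +x. The brass screw sits near the midpoint between the two black buffers. The plate's front, where the handle protrudes, also faces +x. My x window for the rack was wrong, so I'll redo it.

```bash
python3 - <<'E'
from h import *
for n in("top","side"):
    z=np.load(f"{n}0.npz"); p=z['p'];P=cloud(n,z['d']); hsv=cv2.cvtColor(p,cv2.COLOR_RGB2HSV)
    H,S,V=[hsv[...,i].astype(int) for i in range(3)]
    X=P[...,0];Y=P[...,1];Z=P[...,2]
    v,u=np.mgrid[0:400,0:640]
    near=((u>350)&(u<430)&(v>205)&(v<255)) if n=="top" else ((u>285)&(u<362)&(v>240)&(v<355))
    bnear=((u>195)&(u<290)&(v>235)&(v<300)) if n=="top" else ((u>205)&(u<265)&(v>120)&(v<230))
    def rep(l,m,plane=None):
        q=P[m]; 
        if len(q)<4: print(n,l,len(q));return
        if plane: q=onplane(n,np.c_[u[m],v[m]],plane)
        c,sz,a=cv2.minAreaRect(q[:,:2].astype(np.float32)*1000)
        print(n,l,len(q),'mean',q.mean(0).round(4),'z',np.percentile(q[:,2],[2,50,98]).round(3),'rect',np.round(c,1),np.round(sz,1),round(a,1))
    org=near&(H>3)&(H<20)&(S>140)&(V>60)
    rep('orange',org); rep('orange top',org&(Z>.146)&(Z<.164));rep('orange top pl',org&(Z>.146)&(Z<.164),.155)
    bl=near&(H>100)&(H<130)&(S>120)&(Z>.031)&(Z<.046); rep('blue',bl); rep('bluepl',bl,.038)
    rep('base',near&(V<40)&(Z<.018),.01)
    rep('plate',near&(Z>.05)&(Z<.108)&(S<60))
    rep('board top',bnear&(Z>.13)&(Z<.142)); rep('board top pl',bnear&(Z>.13)&(Z<.142),.136)
    br=bnear&(S>90)&(H>10)&(H<32); print('brass px',np.c_[u[br],v[br]].mean(0) if br.any() else None); rep('brass',br,.121)
    bk=bnear&(V<45)&(Z>.1); rep('black',bk)
E
```

```text
top orange 105 mean [nan nan nan] z [nan nan nan] rect [ 558.3 -206.2] [27.8 72.8] 44.0
top orange top 84 mean [ 0.5449 -0.1928  0.1566] z [0.152 0.157 0.161] rect [ 545.  -193.2] [11.2 39.9] 8.0
top orange top pl 84 mean [ 0.5451 -0.1931  0.155 ] z [0.155 0.155 0.155] rect [ 545. -193.] [11.3 41.3] 8.3
top blue 372 mean [ 0.5349 -0.1898  0.0387] z [0.032 0.039 0.044] rect [ 541.2 -194.6] [ 33.3 149. ] 8.1
top bluepl 372 mean [ 0.535  -0.1899  0.038 ] z [0.038 0.038 0.038] rect [ 540.8 -194.7] [ 33.6 149.8] 8.0
top base 556 mean [ 0.5353 -0.1911  0.01  ] z [0.01 0.01 0.01] rect [ 541.9 -194.3] [ 67.5 147.8] 8.2
top plate 120 mean [ 0.5389 -0.1927  0.0792] z [0.051 0.08  0.107] rect [ 541.1 -194.3] [  5.3 120.3] 8.0
top board top 405 mean [0.4707 0.1758 0.1371] z [0.133 0.137 0.141] rect [472.3 176.1] [190.6  16.1] 78.9
top board top pl 405 mean [0.4708 0.1761 0.136 ] z [0.136 0.136 0.136] rect [472.2 176.1] [190.7  15.9] 78.9
brass px [241.81818182 247.        ]
top brass 11 mean [0.4859 0.1748 0.121 ] z [0.121 0.121 0.121] rect [484.  173.2] [78.7 10.8] 79.7
top black 57 mean [0.465
[... 569 characters left out ...]
[ 540.7 -198.2] [ 35.  151.5] 8.4
side base 991 mean [ 0.5283 -0.2155  0.01  ] z [0.01 0.01 0.01] rect [ 541.  -198.6] [ 69.7 150.4] 8.3
side plate 637 mean [ 0.5415 -0.2021  0.0793] z [0.051 0.08  0.106] rect [ 542.2 -194.7] [  6.9 121.2] 7.1
side board top 296 mean [0.4701 0.1657 0.1349] z [0.131 0.135 0.137] rect [471.3 174.4] [192.9  12.2] 79.9
side board top pl 296 mean [0.47   0.1642 0.136 ] z [0.136 0.136 0.136] rect [471.3 171. ] [194.9  12.7] 80.0
brass px [248.09090909 154.27272727]
side brass 11 mean [0.4864 0.1683 0.121 ] z [0.121 0.121 0.121] rect [485.7 166.6] [20.6  9. ] 53.6
side black 133 mean [0.4741 0.1501 0.1202] z [0.101 0.122 0.134] rect [476.7 160.4] [165.1  14.7] 76.0
```

```bash
python3 - <<'E'
from h import *
m=camera_model("wrist"); print(m)
for y in (98.1,-81.9): print('rack',y,ik([.545,-.194,.27],[np.pi,0,np.radians(y)]),ik([.545,-.194,.128],[np.pi,0,np.radians(y)]))
for y in (79.5,-100.5): print('board',y,ik([.49,.172,.2],[np.pi,0,np.radians(y)]),ik([.55,.172,.3],[np.pi,0,np.radians(y)]))
# board-face: view candidates, tool tilted so that z points toward -x and down
for y in (79.5,-100.5):
  for t in (20,35,50):
    a=np.radians(t); b=np.radians(-10.5)
    zt=np.array([-np.sin(a)*np.cos(b),-np.sin(a)*np.sin(b),-np.cos(a)])
    s=1 if y>0 else -1
    xt=s*np.array([-np.sin(b),np.cos(b),0]); yt=np.cross(zt,xt); Rm=np.c_[xt,yt,zt]
    e=R.from_matrix(Rm).as_euler('xyz'); c=np.array([.486,.172,.118])-zt*.22
    print(y,t,e.round(3),c.round(3),ik(c,e))
E
```

```text
{'camera_matrix': array([[303.88229905,   0.        , 316.70833323],
       [  0.        , 303.88229905, 197.60082438],
       [  0.        ,   0.        ,   1.        ]]), 'k1': 0.00017610221752584359, 'T_tool_cam': array([[-1.24025599e-03, -9.56753387e-01, -2.90897608e-01,
         7.60895722e-02],
       [ 9.99999128e-01, -1.05451729e-03, -7.95269255e-04,
         1.86630284e-04],
       [ 4.54119997e-04, -2.90898341e-01,  9.56753860e-01,
        -1.30608339e-01],
       [ 0.00000000e+00,  0.00000000e+00,  0.00000000e+00,
         1.00000000e+00]])}
rack 98.1 [-0.5443944   0.42127458  1.29949224  0.          1.42082583 -0.68576607] [-0.5443944   0.54958768  1.48794571  0.          1.10405927 -0.68576607]
rack -81.9 [-5.44394400e-01  4.21274580e-01  1.29949224e+00 -4.44089210e-16
  1.42082583e+00  2.45582658e+00] [-5.44394400e-01  5.49587675e-01  1.48794571e+00 -4.44089210e-16
  1.10405927e+00  2.45582658e+00]
board 79.5 [ 1.11717482e-01  3.47810112e-01  1.59282456e+00 -4.44089210e-16
  1.20095798e+00  2.94977053e-01] [ 9.98801192e-02  4.01309347e-01  1.25155848e+00 -4.44089210e-16
  1.48872483e+00  2.83139691e-01]
board -100.5 [ 0.11171748  0.34781011  1.59282456  0.          1.20095798 -2.8466156 ] [ 0.09988012  0.40130935  1.25155848  0.          1.48872483 -2.85845296]
79.5 20 [-2.793  0.     1.388] [0.56  0.158 0.325] [0.04272862 0.59311158 0.93182527 0.0828017  1.95632809 0.24397847]
79.5 35 [-2.531  0.     1.388] [0.61  0.149 0.298] [0.01112014 0.90157624 0.53082511 0.14987408 2.30554242 0.26077699]
79.5 50 [-2.269  0.     1.388] [0.652 0.141 0.259] None
-100.5 20 [ 2.793  0.    -1.754] [0.56  0.158 0.325] None
-100.5 35 [ 2.531  0.    -1.754] [0.61  0.149 0.298] None
-100.5 50 [ 2.269  0.    -1.754] [0.652 0.141 0.259] None
```

```bash
python3 - <<'E'
from h import *
b=np.radians(-10.5);a=np.radians(28)
zt=np.array([-np.sin(a)*np.cos(b),-np.sin(a)*np.sin(b),-np.cos(a)]);xt=np.array([-np.sin(b),np.cos(b),0]);e=R.from_matrix(np.c_[xt,np.cross(zt,xt),zt]).as_euler('xyz')
c=np.array([.488,.172,.118])-zt*.11
goto(c+[.03,0,.1],e); servo_line(c,rate=.2)
st=observe(); p,d=camera("wrist"); np.savez("w1.npz",p=p,d=d,tp=st['tool_pos'],er=st['eef_rot']); cv2.imwrite("pics/w1.png",p[:,:,::-1])
print(st['clock'],st['tool_pos'],st['eef_rot'],c,e)
P=cloud("wrist",d,st)
loc=(P-[.478,.174,0])@R.from_euler('z',b).as_matrix()
hsv=cv2.cvtColor(p,cv2.COLOR_RGB2HSV)
f=(abs(loc[...,0])<.005)&(loc[...,2]>.04)&(loc[...,2]<.13)&(abs(loc[...,1])<.09)
q=P[f]; m=q.mean(0); n=np.linalg.svd(q-m,full_matrices=False)[2][2]; n*=np.sign(n[0]); print(len(q),m,n,'yaw',np.degrees(np.arctan2(n[1],n[0])),'tilt',np.degrees(np.arcsin(n[2])), (q-m)@n@((q-m)@n)/len(q))
br=(hsv[...,0]>10)&(hsv[...,0]<32)&(hsv[...,1]>90)
k,L,S,C=cv2.connectedComponentsWithStats(br.astype(np.uint8))
for i in range(1,k):
  if S[i,4]>15: print(S[i],C[i],np.nanmean(P[L==i],0),np.nanmedian(loc[L==i],0))
E
```

```text
3.375 [0.53941814 0.16233671 0.21630637] [-2.65477669e+00 -4.89083444e-04  1.38704025e+00] [0.53877712 0.16258902 0.21512424] [-2.65290046e+00 -2.22044605e-16  1.38753676e+00]
7980 [0.47865619 0.18308228 0.09072347] [ 0.98414798 -0.17720907 -0.00704975] yaw -10.207494403378279 tilt -0.40392401743092354 5.50602759413594e-07
[309 187  13  17 180] [315.33888889 195.00555556] [0.48909393 0.17612269 0.11777943] [0.01161877 0.00445511 0.11907237]
[  99  282   42   64 1230] [116.31300813 314.06422764] [0.53124755 0.18913536 0.29764009] [0.04995801 0.02559543 0.29849036]
[ 493  283   42   63 1240] [517.13548387 313.96774194] [0.61957222 0.1728062  0.25020707] [0.13983592 0.02575022 0.25106448]
[ 288  356  350   18 3476] [490.0929229 366.6239931] [0.61349918 0.16742103 0.2643073 ] [0.13931025 0.01797647 0.26226887]
```

View pics/w1.png

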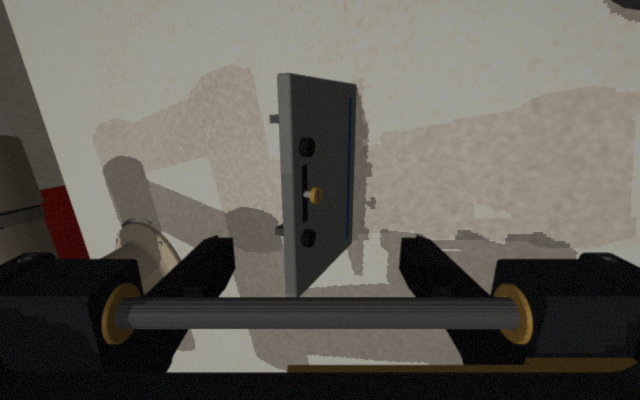

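The wrist view shows the brass head at (316,195), between the buffers at (307,147) and (308,238). Next I look at the handle from the same distance, then grasp it.

```bash
python3 - <<'E'
from h import *
z=np.load("w1.npz"); st={'tool_pos':z['tp'],'eef_rot':z['er']}
n=np.array([np.cos(np.radians(-10.25)),np.sin(np.radians(-10.25)),0]); p0=np.array([.47866,.18308,.0907])+n*.0125
o,d=ray("wrist",[315.8,195.3],st); X=o+d[0]*(((p0-o)@n)/(d[0]@n)); print('screw head',X,'board face proj',(p0-.0125*n)@n)
servo_line([.56,.16,.32],rate=.3)
goto([.545,-.194,.255],[np.pi,0,np.radians(98.1)]); gripper_to(.45)
st=observe(); p,d=camera("wrist"); np.savez("w2.npz",p=p,d=d,tp=st['tool_pos'],er=st['eef_rot']); cv2.imwrite("pics/w2.png",p[:,:,::-1])
P=cloud("wrist",d,st); hsv=cv2.cvtColor(p,cv2.COLOR_RGB2HSV); v,u=np.mgrid[0:400,0:640]
m=(hsv[...,0]>3)&(hsv[...,0]<20)&(hsv[...,1]>140)&(P[...,2]>.149)&(P[...,2]<.161)&(np.hypot(P[...,0]-.545,P[...,1]+.194)<.04)
q=onplane("wrist",np.c_[u[m],v[m]],.155,st); print(st['clock'],st['tool_pos'],len(q),np.median(P[m][:,2]),cv2.minAreaRect(q[:,:2].astype(np.float32)*1000))
E
```

```text
screw head [0.49009783 0.17608506 0.11888087] board face proj 0.4384430160300226
6.125 [ 0.54499374 -0.19402901  0.2550109 ] 659 0.15344176812187532 ((546.8381958007812, -190.5294952392578), (10.49156379699707, 39.15535354614258), 7.769114971160889)
```

View pics/w2.png

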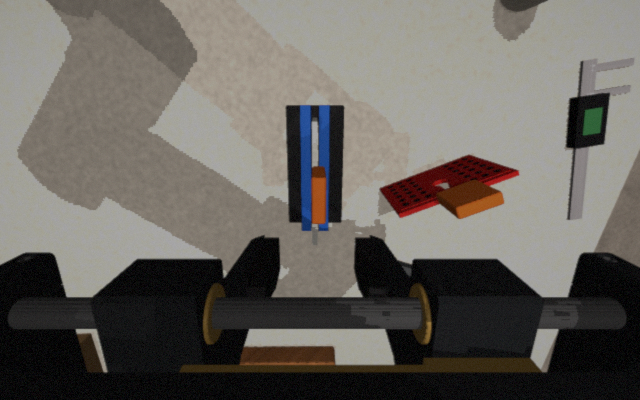

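The wrist view shows the orange handle at (319,195). Wrist and top estimates agree to within about 3 mm. I'll carry the wrist-frame offset over to the screw so the camera bias cancels, then grasp and lift.

```bash
python3 - <<'E'
from h import *
e=[np.pi,0,np.radians(98)]
t=np.array([.5457,-.1925,.128])
servo_line([t[0],t[1],.20],e,rate=.2); print(servo_line(t,rate=.1,force_limit=8))
s=observe();print(s['clock'],s['tool_pos'],s['ft_force'])
gripper_to(0.0); s=observe();print(s['clock'],s['tool_pos'],s['grip_width'],s['grasp_force'],s['ft_force'])
servo_line([t[0],t[1],.148],rate=.08); s=observe(); print(s['ft_force'])
servo_line([t[0],t[1],.27],rate=.15); s=observe(); print(s['clock'],s['tool_pos'],s['eef_rot'],s['ft_force'],s['torque'],s['grasp_force'])
for n in("wrist","side"):
  p,d=camera(n); np.savez(n+"3.npz",p=p,d=d,tp=s['tool_pos'],er=s['eef_rot'])
  if n=="side": q=p
  else: w=p
cv2.imwrite("pics/g3.png",np.vstack([w[80:330],q[50:350]])[:,:,::-1])
E
```

```text
False
7.4667 [ 0.54607273 -0.1927036   0.12878786] [0.64438302 0.67085634 1.04230626]
8.0 [ 0.5457848  -0.19255103  0.12819048] 0.1351813425576409 29.999866163072966 [-0.47131821 -0.45887927  1.27627515]
[-0.10891405 -0.64100957 -3.09439974]
9.3667 [ 0.54540975 -0.19234423  0.26888039] [-3.14007796e+00 -1.22259527e-03  1.71039417e+00] [-0.61739604 -0.46696559 -2.83554569] [-0.03849688 -0.06097227  0.01514847] 29.99983296263963
```

View pics/g3.png

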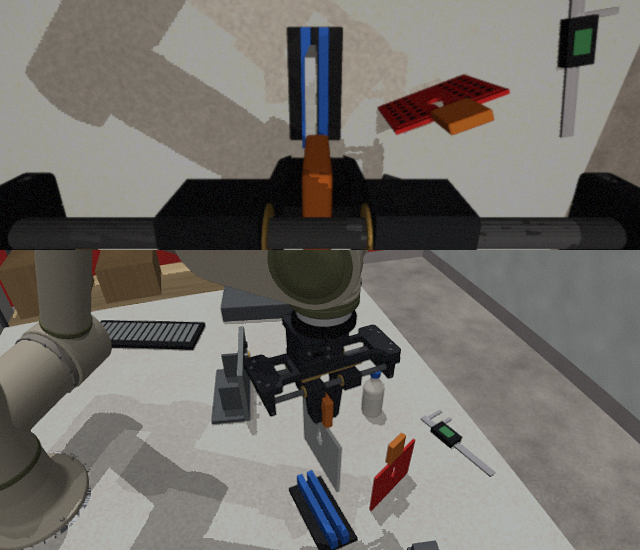

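The plate is held squarely and is clear of the rack. I carry it to the front of the board, lower it to entry height and advance with force watching.

```bash
cat > b.py <<'E'
from h import *
B=np.radians(-10.3); n=np.array([np.cos(B),np.sin(B),0]); t=np.array([-np.sin(B),np.cos(B),0])
E=[np.pi,0,B+np.pi/2]; FACE=.4378
def tgt(gap,s,z): return n*(FACE+gap+.006)+t*s+np.array([0,0,z])
def rep(l=''):
    o=observe();q=o['tool_pos'];f=o['ft_force']
    print(l,round(o['clock'],2),'gap %.1f s %.1f z %.1f'%((q@n-FACE-.006)*1e3,q@t*1e3,q[2]*1e3),'F n %.1f t %.1f z %.1f'%(f@n,f@t,f[2]),'T',o['torque'].round(2),round(o['grasp_force'],1))
E
python3 - <<'E'
from b import *
S=.2587
goto(tgt(.06,S,.27),E); servo_line(tgt(.04,S,.178),rate=.12); dwell(.2); rep('pre')
p,d=camera("side"); cv2.imwrite("pics/s4.png",cv2.resize(p[90:250,180:340],None,fx=3.5,fy=3.5)[:,:,::-1])
servo_line(tgt(.018,S,.178),rate=.05); dwell(.2); rep('18')
print(servo_line(tgt(.009,S,.178),rate=.02,force_limit=4)); rep('9')
E
```

```text
pre 11.94 gap 40.3 s 258.7 z 178.5 F n -0.8 t 0.8 z -1.9 T [ 0.   -0.04  0.01] 30.0
18 12.78 gap 18.2 s 258.7 z 178.0 F n 0.3 t 0.3 z -2.0 T [ 0.   -0.07 -0.01] 30.0
False
9 13.38 gap 9.0 s 258.7 z 178.1 F n -0.0 t -0.4 z -2.9 T [-0.03 -0.05 -0.02] 30.0
```

View pics/s4.png

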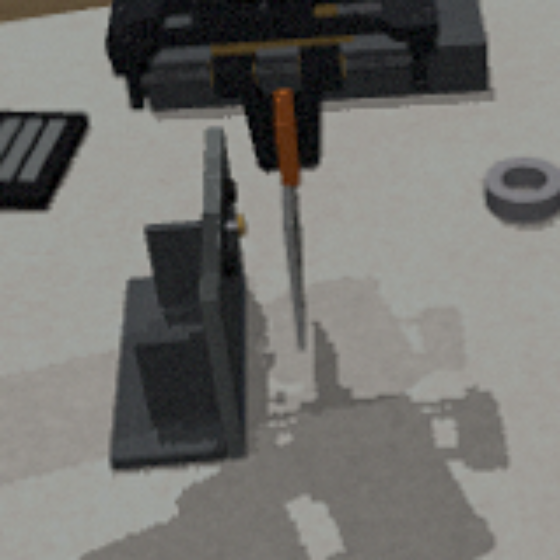

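Before the advance, the picture shows the plate upright in front of the screw, which is at (238,225) in the crop. The plate then passed the head-face depth with no contact, so the head should be in the entry. I go on to the buffers.

```bash
python3 - <<'E'
from b import *
S=.2587
for g in (.007,.006,.005,.004,.003):
    r=servo_line(tgt(g,S,.178),rate=.015,force_limit=7); dwell(.15); rep(f'{g} {r}')
    f=observe()['ft_force']@n
    if r or abs(f)>6.5: break
E
```

```text
0.007 False 13.82 gap 7.0 s 258.7 z 178.0 F n -0.4 t -0.2 z -3.4 T [-0.07 -0.05  0.04] 30.0
0.006 False 14.22 gap 6.2 s 258.7 z 178.0 F n 1.9 t -0.3 z -3.1 T [-0.19 -0.56 -0.04] 30.0
0.005 False 14.62 gap 5.1 s 258.7 z 178.1 F n 3.8 t -0.8 z -4.5 T [-0.17 -0.83  0.01] 30.0
0.004 False 15.02 gap 4.1 s 258.7 z 178.1 F n 4.3 t -1.0 z -3.8 T [-0.27 -0.94  0.02] 30.0
0.003 False 15.42 gap 3.1 s 258.7 z 178.1 F n 4.7 t 0.4 z -3.5 T [-0.3  -1.06  0.02] 30.0
```

```bash
python3 - <<'E'
from b import *
S=.2587; G=.0018
r=servo_line(tgt(G,S,.178),rate=.015,force_limit=5); dwell(.15); rep(f'press {r}')
for z in (.175,.172,.169,.166,.163,.160):
    r=servo_line(tgt(G,S,z),rate=.02,force_limit=7); dwell(.1); rep(f'{z} {r}')
    if r: break
E
```

```text
press False 15.82 gap 2.1 s 258.7 z 178.1 F n 5.8 t -0.8 z -3.9 T [-0.34 -1.21 -0.01] 30.0
0.175 False 16.22 gap 2.2 s 258.8 z 175.3 F n 5.7 t -0.4 z -2.7 T [-0.23 -1.24  0.01] 30.0
0.172 False 16.62 gap 2.2 s 258.9 z 172.3 F n 5.5 t -0.2 z -2.5 T [-0.21 -1.28  0.02] 30.0
0.169 False 17.02 gap 2.2 s 258.9 z 169.3 F n 6.7 t 1.3 z -2.0 T [-0.19 -1.2   0.04] 30.0
0.166 False 17.42 gap 2.2 s 258.9 z 166.3 F n 5.6 t -0.5 z -2.2 T [-0.16 -1.21  0.01] 30.0
0.163 False 17.82 gap 2.2 s 258.9 z 163.3 F n 5.8 t 0.6 z -2.2 T [-0.09 -1.16 -0.02] 30.0
0.16 False 18.22 gap 2.2 s 258.9 z 160.3 F n 5.4 t -0.1 z -2.5 T [-0.19 -1.18  0.03] 30.0
```

```bash
python3 - <<'E'
from b import *
S=.2588; G=.0018
for z in (.159,.158,.1575,.157,.1565,.156,.155):
    r=servo_line(tgt(G,S,z),rate=.01,force_limit=5); dwell(.1); rep(f'{z} {r}')
    if r or observe()['ft_force'][2]>3: break
E
```

```text
0.159 False 18.57 gap 2.3 s 259.0 z 159.5 F n 5.5 t 0.4 z -1.0 T [-0.18 -1.19 -0.05] 30.0
0.158 False 18.92 gap 2.3 s 259.0 z 158.6 F n 6.3 t 0.0 z -1.5 T [-0.25 -1.08 -0.04] 30.0
0.1575 False 19.27 gap 2.4 s 259.0 z 158.1 F n 5.7 t 0.1 z -0.6 T [-0.23 -1.14 -0.01] 30.0
0.157 False 19.62 gap 2.5 s 259.0 z 157.9 F n 5.3 t 0.9 z 1.9 T [-0.21 -0.98  0.06] 30.0
0.1565 False 19.97 gap 2.5 s 259.0 z 157.7 F n 4.5 t -0.3 z 4.5 T [-0.24 -0.84  0.04] 30.0
```

Contact at z ≈ 158 mm with the upward force rising shows the screw is at the top of the slot. I ease the plate out onto the head, let go, back off and look.

```bash
python3 - <<'E'
from b import *
S=.2590
for g in (.0025,.0033):
    r=servo_line(tgt(g,S,.1567),rate=.01,force_limit=6); dwell(.15); rep(f'relax {g} {r}')
gripper_to(.45); rep('open')
q=observe()['tool_pos']
servo_line([q[0],q[1],.28],rate=.12); 
q=q+n*.02; rep('up')
b=B;a=np.radians(28)
zt=np.array([-np.sin(a)*np.cos(b),-np.sin(a)*np.sin(b),-np.cos(a)]);e=R.from_matrix(np.c_[t,np.cross(zt,t),zt]).as_euler('xyz')
goto(np.array([.490,.172,.13])-zt*.2,e)
s=observe();p,d=camera("wrist");P=cloud("wrist",d,s); w=p
p2,_=camera("side")
loc=(P-n*FACE)@np.c_[n,t,[0,0,1]]
m=(abs(loc[...,0]-.009)<.006)&(abs(loc[...,1]-.259)<.075)&(loc[...,2]>.03)&(loc[...,2]<.15); print('front face x,y rng,z rng',np.median(loc[m],0),np.percentile(loc[m][:,1:],[1,99],axis=0))
hsv=cv2.cvtColor(p,cv2.COLOR_RGB2HSV); br=(hsv[...,0]>10)&(hsv[...,0]<32)&(hsv[...,1]>90)&(loc[...,2]<.2)
print('orange/brass z',np.nanpercentile(loc[br],[2,50,98],axis=0).round(4).tolist())
im=np.zeros((600,760,3),np.uint8); im[:,:400]=cv2.resize(w[80:320,240:400],(400,600)); im[:400,400:]=cv2.resize(p2[100:230,190:307],(360,400))
cv2.imwrite("pics/f5.png",im[:,:,::-1]); print(observe()['clock'])
E
```

```text
relax 0.0025 False 20.37 gap 2.9 s 259.1 z 157.7 F n 2.5 t -2.1 z 6.4 T [-0.38 -0.58 -0.02] 30.0
relax 0.0033 False 20.77 gap 3.6 s 259.1 z 157.7 F n 1.8 t -1.8 z 7.1 T [-0.33 -0.44  0.02] 30.0
open 21.35 gap 3.2 s 259.0 z 156.6 F n -0.5 t -0.2 z 0.6 T [-0.05 -0.06 -0.02] 0.0
up 22.52 gap 3.0 s 258.9 z 279.3 F n -0.1 t 0.2 z -0.5 T [-0.03 -0.05  0.  ] 0.0
front face x,y rng,z rng [0.00983337 0.26767686 0.09873559] [[0.20133193 0.03980628]
 [0.31953829 0.13931708]]
orange/brass z [[-0.4587, 0.0646, 0.0376], [0.0154, 0.2613, 0.1661], [0.0168, 0.348, 0.1845]]
23.3583
```

View pics/f5.png

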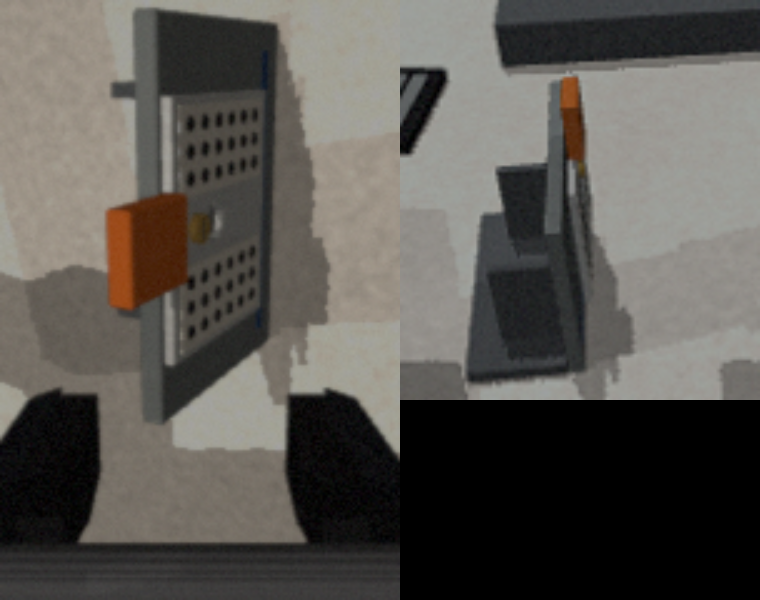

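The plate hangs flat on the board with the dots facing out. The brass head at (200,227) is above the empty entry at (217,222). Its bottom edge is at z ≈ 40 mm, its front is about 9–10 mm from the face, and the robot is clear.

```bash
python3 -c "
from rig import *
print(job_done())"
```

```text
the job is handed in; nothing more can be done
None
```

The calibration plate is hung on the screw, dots out, fully home and released. I handed the job in at about 23 s; the highest force I read was about 7 N, and the bottle, ring gauge and workpiece were not touched.

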